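# Hang the picture ledge and show the canvas

## Task

Hang the loose wooden picture ledge on the display rack: hook its two claws into the upper pair of slots and press it down until it locks on both sides. Then take the small canvas from its rest and stand it upright on the ledge, painted side to the front, pushed square and flush into the corner of the back fence and the end cheek. Do not shift the other things on the counter.

Things in the scene. Friction and masses are not known exactly. Their poses are not given: they have to be found in the camera images.
- rack: Fixed display rack: base plate 130x200x6 mm, two slotted steel uprights 166 mm high, 36 mm wide, 22 mm deep, centred at y = +-62 mm, the 88 mm between them open above z = 31 mm. Origin on the worktop midway between the uprights, in the plane of their front face (4 mm thick, hollow behind); -x is the front, towards the robot; z up; yaw within 0.25. The base runs from x = -60 to 70 mm.
- slot_left (a point): centre of the left upper slot, in the front face: rack frame (0, 70, 141.5) mm; slot 12 mm wide, 33 mm high (z = 125 to 158 mm). A spare lower slot is 71 mm below it.
- slot_right (a point): centre of the right upper slot, the same at y = -70 mm
- ledge: Loose light wooden picture ledge, about 0.2 kg, flat on the worktop, claws away from the robot. Body 52 mm deep (x), 170 mm long (y), 26 mm thick; origin at the centre of its underside, x to the rear, z up. A fence 6 mm thick and 26 mm high stands along the rear edge of its top. Front and rear faces (x = -26, +26 mm) are plain in the middle (|y| < 44 mm): grip there from above, 52 mm across.
- claw_left (a point): root of the ledge's left steel claw: ledge frame (26, 70, 38) mm, mid height of the claw. Claw 7 mm wide: runs back 6 mm (z = 41 to 51 mm), then a 5 mm thick hook hangs down (x = 32 to 38, z = 25 to 51 mm). It enters its slot level, along the rack's +x, with the ledge's underside 100 to 107 mm above the worktop, until the ledge's rear face meets the upright.
- claw_right (a point): root of the right claw, the same at y = -70 mm. Once hooked the ledge goes down to its locked place: origin at (-26, 0, 84) mm in the rack frame. Press on the flat top, midway along, close to the fence rather than at the front edge.
- corner (a point): inner corner of the ledge's top, where back fence and end cheek meet: ledge frame (20, 79, 26) mm. The cheek is 6 mm thick, 14 mm high, along the +y end. A canvas pushed home has its back against the fence (x = 20 mm) and its left edge against the cheek (y = 79 mm).
- catch_left (a joint): sprung snap catch in the left upright at rack y = 53 mm, 12 mm wide, poking 5 mm out of the face at z = 89.5 to 95.5 mm, sloping on top, flat below. Value in m: 0 = out, 0.005 or more = pushed in. The ledge going down pushes it in, then it snaps out over a lip in the ledge's rear: locked. Both together resist the press with roughly 10 to 20 N; the ledge's weight alone does not do it.
- catch_right (a joint): the same catch in the right upright at rack y = -53 mm
- rest: Fixed wooden rest on the worktop, 64x120x22 mm, with a groove 20 mm wide along its y, floor 10 mm above the worktop. Origin at the centre of its underside. Rest and ledge lie on either side of the rack, which is left varies.
- canvas: Small stretched canvas, 100x100x16 mm, 60 g, standing on edge in the rest's groove (top edge 110 mm above the worktop), painted side towards the robot. Origin at the centre of its unpainted back; its z axis points level out of the painted side, which is 16 mm from the origin; its centre lies 8 mm along z. It can be gripped over its top edge, 16 mm across.
- masking_tape: roll of masking tape lying flat, 99 mm across, 24 mm high; a bystander; origin at the centre of its underside
- ink_bottle: square dark ink bottle, 46x46x57 mm; a bystander; origin at the centre of its underside
- paint_tube: lying paint tube, 125x42x33 mm; a bystander; origin at the centre of its underside
- jar_a: paint jar, 62 mm across, 72 mm high, at the back right; a bystander; origin at the centre of its underside
- jar_b: paint jar, 62 mm across, 72 mm high, at the back left; a bystander; origin at the centre of its underside
Mind the look-alikes: they are no part of the job. Of the things shaped like the rack, the steel one is meant. What is shaped like the canvas but red is not meant.

How it is judged:
By the outcome, as a careful person would: the job done as asked, in the order asked, and still so for the second after the job is handed in, with the robot touching nothing.
It also fails if it takes over 72 s, if anything falls off the work surface, if the arm or the gripper's body presses on something with over 40 N, if the wrist force passes 120 N, or if a joint passes its speed limit or range.

## Robot

A 7-joint arm with a two-finger parallel gripper is mounted at the origin on a cart in front of the work surface, level with it; the furniture and walls round the work are solid. World frame = base frame: x ahead of the robot, y to its left, z up, the work surface at z = 0. Lengths are in m, angles in degrees, forces in N, time in s.
With the tool pointing down it reaches from about 0.425 to 0.95 m from the base axis. Payload 4.7 kg.
Tool frame: the origin (TCP) lies midway between the tips of the shut fingers; the grasp point (between the pads) lies 19 mm behind it; z points along the fingers, y is the line along which they close (so a half turn about z gives the same grasp; the last joint's range is limited). The gripper opens to 85 mm and grips with 20 to 120 N. Pads are 22 mm wide; open, the fingers measure 114 mm over their backs; the gripper's body (76 mm by 85 mm) begins 54 mm behind the grasp point. The pads swing forward as they close: fully open they stand 13 mm farther back than shut.
Start: joints at [-77.802, 26.849, -2.785, 87.806, 1.381, 65.374, -4.715], TCP at [0.162, 0.655, 0.231] pointing down, gripper open.
Joint ranges: [-148.3, 148.3], [-19.14, 114.17], [-79.39, 73.82], [5.75, 140.21], [-59.74, 239.74], [12.07, 113.84], [-152.46, 152.46]. Speed limits (degrees/s): [147.25, 147.25, 180, 180, 180, 180, 180].

## Interface

Orientations are given as [roll, pitch, yaw] about the fixed x, y, z axes, in that order (R = Rz(yaw) Ry(pitch) Rx(roll)).
In Python, from bench import monitor, optics, close_job gives the robot as it stands.
- The arm moves only by the tool jog_arm, never from a script. Its argument "rows" is a list of rows, each a list of 7 numbers: the opening in per cent of the stroke, from 0 (shut) to 100 (fully open), then the shift along the tool's x, y, z in m, then the turn, a rotation vector about the tool's x, y, z in rad. In form: [[hand, tx, ty, tz, rx, ry, rz], ...]. A call has exactly 10 rows; each row is the pose to reach, as a shift and turn from the pose commanded when the call began, along the tool's axes at that moment; what a row does not reach only later rows make up. A row lasts 1/10 s, in which the tool goes at most 50 mm and 8.59 degrees, less where a joint would pass 70% of its speed; a pose out of reach is approached as far as the arm can. A call with a gripper value outside its range is refused whole. The fingers move at their own pace and stop on an object; "newtons" is the grip in N (left out, the last holds). Time passes only in rows, so rows that repeat a pose let the fingers close, or fill a call up. It gives the time, the measured TCP pose, the force, the opening and the grip force at its end, in the units of the state.
- monitor.get_obs(): the state, without advancing time (a new reading comes with each control period).
- optics.camera(name): name is "side" or "top" or "wrist"; returns the picture (420x560x3 uint8, blue, green, red); there is no depth.
- optics.camera_model(name): a dict with "K" (3x3 intrinsics, pixels), "k1" (the pictures are not rectified: a ray, as slopes to the right and down, at radius r is drawn at 1 + k1 r^2 times it, then the intrinsics apply), "position" and "rotation" of the camera in the world. Camera axes: x right, y up, looking along -z (the intrinsics and any distortion apply to the point x, -y, -z); pixel columns grow to the right and rows downward; lengths in m; the calibration is good to about 2 mm. A picture is of the moment at which its call begins: read the wrist's pose just before it. camera_model takes no time and is no camera call; for the wrist camera it gives the pose at the moment of the call.
- close_job(): hands the job in; it is judged then, once.
The state is a dict: "time_s": time; "q": joint angles; "joint_velocities": joint speeds; "joint_torque": joint torques, N m; "tcp_pos": TCP position; "tool_rot": TCP orientation; "wrist_force": force on the tool from outside, world axes, zero at the start; "moment": the same for the moment, N m; "opening": finger opening in m; "finger_force": force on a finger pad.
Only numpy, scipy, OpenCV 4.12 (cv2) and the standard library are available. Lean on these libraries where they do the work, as an engineer would, in place of code of your own. Each camera call takes 0.05 s, during which the arm holds its last target. There are 200 camera calls.

## Working session

There is one attempt and no reset: what is moved stays moved. The work goes in short steps, Python scripts to look and compute and a tool call to move; the robot and the scene stay as the last step left them, time stands still between calls to the robot, and variables do not carry over. Pictures are saved under pics/ and viewed, at most 10 in all, crops included, and the job is handed in when it is done.

Besides the shell and the picture viewer there is one more tool, called after ">>>" as name([rows], argument=value, ...), one row to a line, values as JSON. jog_arm: Moves the arm, as the interface text tells. Its arguments: {"type":"object","properties":{"rows":{"type":"array"},"newtons":{"type":"number"}},"required":["rows"]}

```bash
mkdir -p pics; python3 - <<'E'
from bench import monitor, optics
import cv2, json
o=monitor.get_obs()
print({k:o[k] for k in ('time_s','tcp_pos','tool_rot','opening','wrist_force')})
for n in ('top','side'):
    im=optics.camera(n); cv2.imwrite(f'pics/{n}0.png',cv2.resize(im,(800,600),interpolation=cv2.INTER_CUBIC))
    m=optics.camera_model(n); print(n,m)
E
```

```text
{'time_s': 0.0, 'tcp_pos': array([0.16148893, 0.65478255, 0.23025288]), 'tool_rot': array([-1.79885572e+02,  5.41215023e-03,  1.66147212e+02]), 'opening': 0.08533539189353703, 'wrist_force': array([ 0.2302519 , -0.38771683, -0.40392089])}
top {'K': array([[479.89068089,   0.        , 276.71928663],
       [  0.        , 479.89068089, 214.41043484],
       [  0.        ,   0.        ,   1.        ]]), 'k1': -0.02700814820742622, 'position': array([0.37344707, 0.08726818, 1.65870086]), 'rotation': array([  7.4955508 ,  -1.37074395, -89.52679459])}
side {'K': array([[518.36502507,   0.        , 280.04627117],
       [  0.        , 518.36502507, 211.46742056],
       [  0.        ,   0.        ,   1.        ]]), 'k1': -0.10149146947324172, 'position': array([0.36247119, 1.57447652, 0.72549564]), 'rotation': array([  67.74773843,   -0.55210652, -172.12588045])}
```

View pics/top0.png

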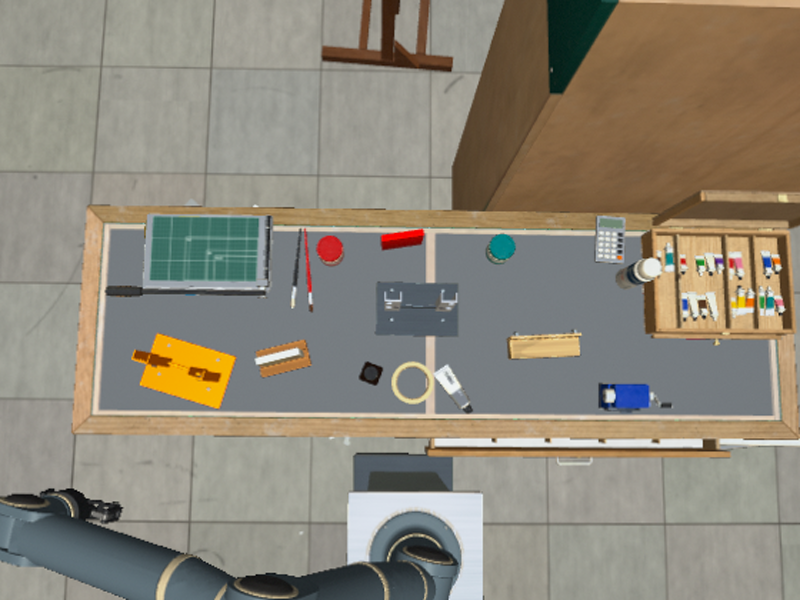

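View pics/side0.png

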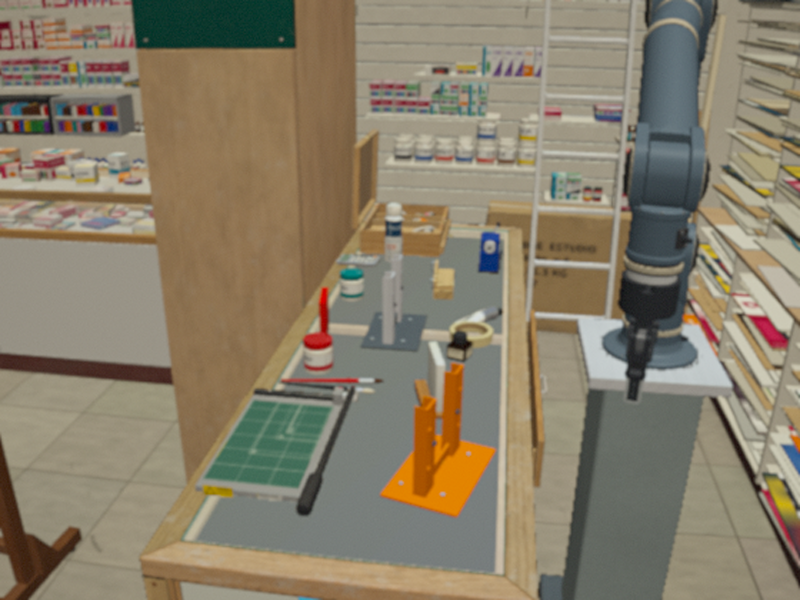

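The top view shows the steel rack at about (417,308), the ledge at (544,345) and the white canvas in its rest at (283,358). The orange rack and the red canvas are the decoys.

```bash
cat > h.py <<'E'
import numpy as np, cv2
from scipy.spatial.transform import Rotation as Ro
from bench import monitor, optics
def RR(e): return Ro.from_euler('xyz',e,degrees=True).as_matrix()
def snap(n):
    m=optics.camera_model(n); return optics.camera(n),m
def proj(m,P):
    P=np.atleast_2d(P); c=(P-m['position'])@RR(m['rotation'])
    s=np.c_[c[:,0]/-c[:,2],-c[:,1]/-c[:,2]]; r2=(s**2).sum(1,keepdims=True)
    s=s*(1+m['k1']*r2); K=m['K']; return s*[K[0,0],K[1,1]]+K[:2,2]
def back(m,uv,z):
    uv=np.atleast_2d(np.float64(uv)); K=m['K']; d=(uv-K[:2,2])/[K[0,0],K[1,1]]; s=d.copy()
    for _ in range(20): s=d/(1+m['k1']*(s**2).sum(1,keepdims=True))
    r=np.c_[s[:,0],-s[:,1],-np.ones(len(s))]@RR(m['rotation']).T
    p=m['position']; return p+r*((z-p[2])/r[:,2])[:,None]
def rel(pos,rot):
    "shift (tool axes) and rotvec to reach a world TCP pose from present"
    o=monitor.get_obs(); R=RR(o['tool_rot'])
    return np.round(R.T@(np.array(pos)-o['tcp_pos']),4), np.round(Ro.from_matrix(R.T@RR(rot)).as_rotvec(),4)
E
python3 - <<'E'
from h import *
m=optics.camera_model('top'); s=1.42857
def b(u,z): print(np.round(back(m,np.array(u)/s,z),4).tolist())
print('rack');b([(377,282),(458,283),(457,336),(377,334)],.006)
print('ledge');b([(509,335),(580,333),(581,356),(510,359)],.026)
print('rest');b([(254,352),(307,340),(312,363),(261,377)],.022)
print('canvas');b([(258,357),(300,347),(302,353),(260,363)],.11)
print('byst');b([(371,373)],.057);b([(412,383)],.024);b([(453,388)],.03);b([(330,250),(502,249)],.072)
w=optics.camera_model('wrist');o=monitor.get_obs();print(w)
R=RR(o['tool_rot']);print(R.T@(w['position']-o['tcp_pos']));print(R.T@RR(w['rotation']))
E
```

```text
rack
[[0.6506, 0.0947, 0.006], [0.6506, -0.1036, 0.006], [0.5204, -0.1007, 0.006], [0.5232, 0.0933, 0.006]]
ledge
[[0.5223, -0.2236, 0.026], [0.5288, -0.3959, 0.026], [0.4734, -0.3969, 0.026], [0.4647, -0.2253, 0.026]]
rest
[[0.4757, 0.3852, 0.022], [0.5056, 0.2601, 0.022], [0.451, 0.2469, 0.022], [0.4167, 0.3667, 0.022]]
canvas
[[0.459, 0.3599, 0.11], [0.4825, 0.2661, 0.11], [0.4691, 0.2613, 0.11], [0.4456, 0.3549, 0.11]]
byst
[[0.4274, 0.106, 0.057]]
[[0.4058, 0.0088, 0.024]]
[[0.3947, -0.0881, 0.03]]
[[0.7146, 0.2061, 0.072], [0.7226, -0.201, 0.072]]
{'K': array([[335.69616365,   0.        , 277.71548854],
       [  0.        , 335.69616365, 209.72209854],
       [  0.        ,   0.        ,   1.        ]]), 'k1': -0.05225721911941237, 'position': array([0.0839194 , 0.67598336, 0.37307419]), 'rotation': array([-18.56298253,   0.13832027,  76.13945545])}
[ 0.08037793  0.00168134 -0.14271512]
[[-9.72680926e-05  9.47986247e-01  3.18311273e-01]
 [ 9.99999792e-01 -1.10693853e-04  6.35240845e-04]
 [ 6.37434686e-04  3.18311269e-01 -9.47986039e-01]]
```

```bash
python3 - <<'E'
from h import *
print(rel([.457,.34,.30],[180,0,104]))
E
```

```text
(array([-0.3623, -0.2351, -0.0692]), array([-1.6000e-03,  1.0000e-03,  1.0846e+00]))
```

>>> jog_arm([
  [100,-0.362,-0.235,-0.069,-0.0016,0.001,1.085],
  [100,-0.362,-0.235,-0.069,-0.0016,0.001,1.085],
  [100,-0.362,-0.235,-0.069,-0.0016,0.001,1.085],
  [100,-0.362,-0.235,-0.069,-0.0016,0.001,1.085],
  [100,-0.362,-0.235,-0.069,-0.0016,0.001,1.085],
  [100,-0.362,-0.235,-0.069,-0.0016,0.001,1.085],
  [100,-0.362,-0.235,-0.069,-0.0016,0.001,1.085],
  [100,-0.362,-0.235,-0.069,-0.0016,0.001,1.085],
  [100,-0.362,-0.235,-0.069,-0.0016,0.001,1.085],
  [100,-0.362,-0.235,-0.069,-0.0016,0.001,1.085],
])

```text
time_s: 1.1
tcp_pos: [0.4615, 0.3346, 0.3013]
tool_rot: [179.8, 0.0, 103.3]
wrist_force: [-0.4, -0.5, 0.3]
opening: 0.0853
finger_force: 0.0
```

```bash
python3 - <<'E'
from h import *
im,m=snap('wrist'); im,m=snap('wrist')
import pickle; pickle.dump((im,m),open('canvas.pkl','wb'))
print(monitor.get_obs()['tcp_pos'],monitor.get_obs()['tool_rot'],m['position'])
c=im[60:360,80:480]; cv2.imwrite('pics/w1.png',cv2.resize(c,(800,600),interpolation=cv2.INTER_CUBIC))
print(rel([.57,.06,.34],[180,0,90]))
E
```

```text
[0.45705848 0.33982233 0.3001028 ] [ 1.79986460e+02 -1.08158467e-01  1.03856382e+02] [0.44127348 0.41830024 0.44341506]
(array([-0.2987,  0.0427, -0.0405]), array([ 0.    , -0.0019,  0.2418]))
```

View pics/w1.png

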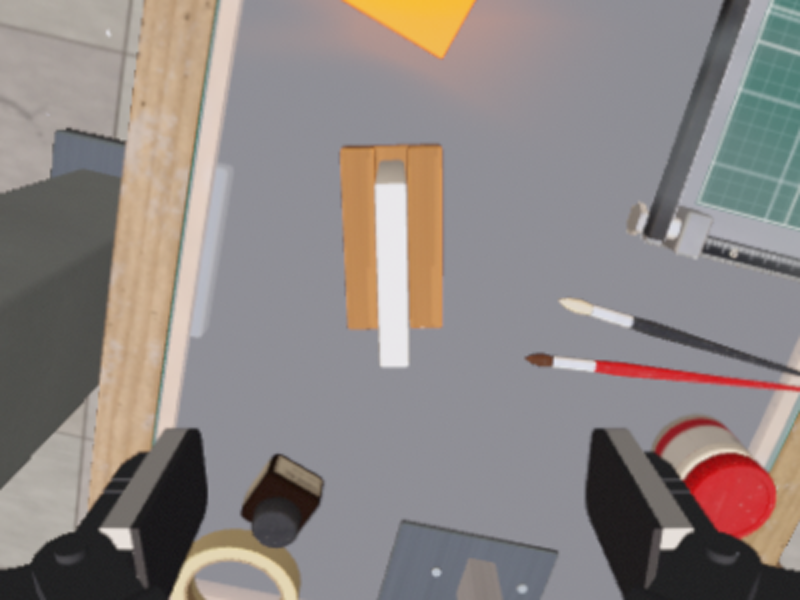

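The canvas top edge has corners at about (377,183), (406,183), (409,366) and (380,366). Rest corners are at (341,146), (441,146), (441,327) and (348,328).

>>> jog_arm([
  [100,-0.299,0.043,-0.04,0,-0.002,0.242],
  [100,-0.299,0.043,-0.04,0,-0.002,0.242],
  [100,-0.299,0.043,-0.04,0,-0.002,0.242],
  [100,-0.299,0.043,-0.04,0,-0.002,0.242],
  [100,-0.299,0.043,-0.04,0,-0.002,0.242],
  [100,-0.299,0.043,-0.04,0,-0.002,0.242],
  [100,-0.299,0.043,-0.04,0,-0.002,0.242],
  [100,-0.299,0.043,-0.04,0,-0.002,0.242],
  [100,-0.299,0.043,-0.04,0,-0.002,0.242],
  [100,-0.299,0.043,-0.04,0,-0.002,0.242],
])

```text
time_s: 2.2
tcp_pos: [0.57, 0.0637, 0.3392]
tool_rot: [-180.0, -0.0, 90.4]
wrist_force: [-0.4, -0.2, 0.4]
opening: 0.0854
finger_force: 0.0
```

```bash
python3 - <<'E'
from h import *
import pickle
_,m=pickle.load(open('canvas.pkl','rb'))
f=lambda u,z:np.round(back(m,np.array(u)/2+[80,60],z),4).tolist()
print('canvas',f([(377,183),(406,183),(409,366),(380,366)],.11)); print('rest',f([(341,146),(441,146),(441,327),(348,328)],.022))
im,m=snap('wrist'); pickle.dump((im,m),open('rack.pkl','wb'))
print(monitor.get_obs()['tcp_pos'],monitor.get_obs()['tool_rot'],m['position'])
P=proj(m,[[.58+x,-.004+y,z] for x in(0,.022) for y in (-.08,.08) for z in (.166,.006)]);print(P.round())
c=im[80:380,80:480]; cv2.imwrite('pics/w2.png',cv2.resize(c,(800,600),interpolation=cv2.INTER_CUBIC))
print(rel([.497,-.25,.25],[180,0,92]))
E
```

```text
canvas [[0.4448, 0.3669, 0.11], [0.4588, 0.3703, 0.11], [0.4841, 0.2746, 0.11], [0.4688, 0.2709, 0.11]]
rest [[0.419, 0.3704, 0.022], [0.4789, 0.3849, 0.022], [0.5094, 0.2695, 0.022], [0.4489, 0.2541, 0.022]]
[0.57014101 0.06330335 0.33931063] [-1.79972015e+02 -2.22569139e-02  9.03546129e+01] [0.57143254 0.14675517 0.48192572]
[[284. 316.]
 [282. 253.]
 [286. 175.]
 [284. 150.]
 [304. 316.]
 [297. 253.]
 [309. 175.]
 [299. 150.]]
(array([-0.3129, -0.075 ,  0.0892]), array([-0.0005, -0.0004, -0.0287]))
```

View pics/w2.png

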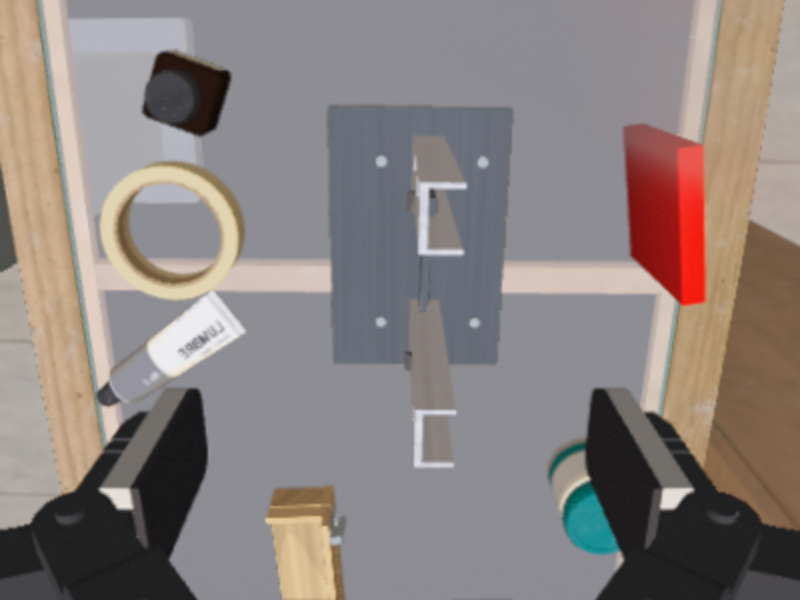

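The upright tops' front edge runs from (418,184) through (420,253) on the left and from (415,411) to (415,466) on the right. The base-plate corners are at (328,106), (512,107), (497,364) and (333,364).

>>> jog_arm([
  [100,-0.313,-0.075,0.089,0,0,-0.029],
  [100,-0.313,-0.075,0.089,0,0,-0.029],
  [100,-0.313,-0.075,0.089,0,0,-0.029],
  [100,-0.313,-0.075,0.089,0,0,-0.029],
  [100,-0.313,-0.075,0.089,0,0,-0.029],
  [100,-0.313,-0.075,0.089,0,0,-0.029],
  [100,-0.313,-0.075,0.089,0,0,-0.029],
  [100,-0.313,-0.075,0.089,0,0,-0.029],
  [100,-0.313,-0.075,0.089,0,0,-0.029],
  [100,-0.313,-0.075,0.089,0,0,-0.029],
])

```text
time_s: 3.25
tcp_pos: [0.4975, -0.2503, 0.2509]
tool_rot: [179.9, -0.0, 92.0]
wrist_force: [0.1, 0.3, -0.3]
opening: 0.0854
finger_force: 0.0
```

```bash
python3 - <<'E'
from h import *
import pickle
_,m=pickle.load(open('rack.pkl','rb'))
f=lambda u,z:np.round(back(m,np.array(u)/2+[80,80],z),4).tolist()
print('rack top L (fL,rL,rR,fR)',f([(417,184),(465,186),(462,253),(420,253)],.166));print('R',f([(415,410),(456,411),(453,466),(415,466)],.166)); print('base',f([(328,106),(512,107),(497,364),(333,364)],.006))
im,m=snap('wrist');im,m=snap('wrist'); pickle.dump((im,m),open('ledge.pkl','wb'))
print(monitor.get_obs()['tcp_pos'],monitor.get_obs()['tool_rot'],m['position'])
c=im[60:360,80:480]; cv2.imwrite('pics/w3.png',cv2.resize(c,(800,600),interpolation=cv2.INTER_CUBIC))
E
```

```text
rack top L (fL,rL,rR,fR) [[0.582, 0.0789, 0.166], [0.605, 0.0781, 0.166], [0.6048, 0.0443, 0.166], [0.584, 0.0442, 0.166]]
R [[0.583, -0.0447, 0.166], [0.6051, -0.0452, 0.166], [0.6047, -0.0804, 0.166], [0.5836, -0.0805, 0.166]]
base [[0.5244, 0.0994, 0.006], [0.6527, 0.0997, 0.006], [0.653, -0.0997, 0.006], [0.5234, -0.1005, 0.006]]
[ 0.49748458 -0.25047457  0.25102022] [ 1.79928846e+02 -2.40502722e-02  9.19884625e+01] [ 0.49639468 -0.16730513  0.39373363]
```

View pics/w3.png

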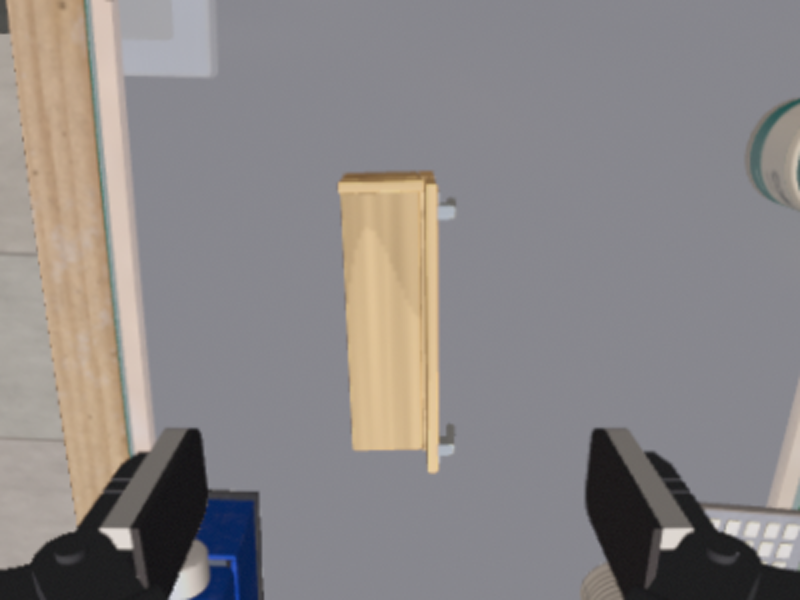

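The ledge's fence top runs from (437,185) to (439,471). Its front-right top corner is (352,450), the cheek front-left is (339,192), and the claws are at (447,210) and (447,443).

```bash
python3 - <<'E'
from h import *
import pickle
im,m=pickle.load(open('ledge.pkl','rb'))
f=lambda u,z:np.round(back(m,np.array(u)/2+[80,60],z),4)
F=f([(437,184),(439,471)],.052);print('fence rear',F); print('front top',f([(352,450)],.026),f([(340,192),(339,182)],.040)); print('claws',f([(455,209),(454,441)],.051))
from scipy.optimize import least_squares
pts=np.array([[26,85,52],[26,-85,52],[-26,-85,26],[-26,79,40],[38,70,51],[38,-70,51]])/1e3
uv=np.array([(437,184),(439,471),(352,450),(340,192),(456,209),(454,442)])/2+[80,60]
def r(p):
    c,s=np.cos(p[2]),np.sin(p[2]); w=np.c_[p[0]+c*pts[:,0]-s*pts[:,1],p[1]+s*pts[:,0]+c*pts[:,1],pts[:,2]]
    return (proj(m,w)-uv).ravel()
s=least_squares(r,[.497,-.31,.04],loss='soft_l1');print(s.x,np.degrees(s.x[2]),s.fun.reshape(-1,2).round(1))
x,y,a=s.x
print(rel([x,y,.10],[180,0,90+np.degrees(a)]))
E
```

```text
fence rear [[ 0.5198 -0.2193  0.052 ]
 [ 0.5302 -0.3877  0.052 ]]
front top [[ 0.4774 -0.391   0.026 ]] [[ 0.4696 -0.2271  0.04  ]
 [ 0.469  -0.2219  0.04  ]]
claws [[ 0.5298 -0.232   0.051 ]
 [ 0.5379 -0.3678  0.051 ]]
[ 0.49840134 -0.30440661  0.05772362] 3.307319639673365 [[-0.3 -1.3]
 [-0.8  0. ]
 [-0.  -0.2]
 [-1.6 -0.1]
 [ 1.9  0.4]
 [ 1.9  2.8]]
(array([-0.054 , -0.0011,  0.151 ]), array([ 0.0012, -0.0004, -0.023 ]))
```

>>> jog_arm([
  [100,-0.054,-0.001,0.03,0,0,-0.024],
  [100,-0.054,-0.001,0.08,0,0,-0.024],
  [100,-0.054,-0.001,0.13,0,0,-0.024],
  [100,-0.054,-0.001,0.17,0,0,-0.024],
  [100,-0.054,-0.001,0.21,0,0,-0.024],
  [100,-0.054,-0.001,0.23,0,0,-0.024],
  [100,-0.054,-0.001,0.245,0,0,-0.024],
  [100,-0.054,-0.001,0.247,0,0,-0.024],
  [100,-0.054,-0.001,0.247,0,0,-0.024],
  [100,-0.054,-0.001,0.247,0,0,-0.024],
])

```text
time_s: 4.35
tcp_pos: [0.4984, -0.3069, 0.0053]
tool_rot: [179.8, 0.1, 93.2]
wrist_force: [0.2, 1.0, 0.7]
opening: 0.0856
finger_force: 0.0
```

>>> jog_arm([
  [60,0,0,0,0,0,0],
  [60,0,0,0,0,0,0],
  [50,0,0,0,0,0,0],
  [50,0,0,0,0,0,0],
  [50,0,0,0,0,0,0],
  [50,0,0,0,0,0,0],
  [50,0,0,0,0,0,0],
  [50,0,0,0,0,0,0],
  [50,0,0,0,0,0,0],
  [50,0,0,0,0,0,0],
], newtons=50)

```text
time_s: 5.35
tcp_pos: [0.498, -0.3067, 0.0049]
tool_rot: [179.9, 0.0, 93.2]
wrist_force: [-0.1, 1.2, 7.4]
opening: 0.0514
finger_force: 53.7
```

>>> jog_arm([
  [50,0,0,-0.02,0,0,0],
  [50,0,0,-0.05,0,0,0],
  [50,0,0,-0.09,0,0,0],
  [50,0.03,0.0,-0.12,0,0,0],
  [50,0.07,0.01,-0.155,0,0,0.056],
  [50,0.12,0.02,-0.155,0,0,0.056],
  [50,0.165,0.026,-0.155,0,0,0.056],
  [50,0.21,0.026,-0.155,0,0,0.056],
  [50,0.255,0.026,-0.155,0,0,0.056],
  [50,0.285,0.026,-0.155,0,0,0.056],
])

```text
time_s: 6.35
tcp_pos: [0.5064, -0.0166, 0.1583]
tool_rot: [-180.0, -0.1, 90.2]
wrist_force: [0.0, 0.1, -1.9]
opening: 0.0508
finger_force: 53.0
```

>>> jog_arm([
  [50,0.01,0,0,0,0,0],
  [50,0.016,0,0,0,0,0],
  [50,0.016,0,0,0,0,0],
  [50,0.016,0,0.01,0,0,0],
  [50,0.016,0,0.02,0,0,0],
  [50,0.016,0,0.03,0,0,0],
  [50,0.016,0,0.04,0,0,0],
  [50,0.016,0,0.05,0,0,0],
  [50,0.016,0,0.05,0,0,0],
  [50,0.016,0,0.05,0,0,0],
])

```text
time_s: 7.35
tcp_pos: [0.5075, -0.0047, 0.1085]
tool_rot: [180.0, 0.0, 89.9]
wrist_force: [0.3, 0.5, -0.6]
opening: 0.0511
finger_force: 52.9
```

```bash
python3 - <<'E'
from h import *
import pickle
im,m=snap('wrist'); pickle.dump((im,m),open('pre.pkl','wb'))
o=monitor.get_obs();print(o['tcp_pos'],o['tool_rot'],o['opening'])
t=o['tcp_pos']
P=proj(m,[[.5833,-.0007+y,.1415] for y in(-.07,.07)]+[t+[.026,y,.03] for y in(-.068,.072)]);print(P.round())
c=im[120:420,130:530]; cv2.imwrite('pics/w4.png',cv2.resize(c,(800,600),interpolation=cv2.INTER_CUBIC))
E
```

```text
[ 0.50776551 -0.00461268  0.10890714] [1.79941247e+02 1.59762617e-02 8.99347650e+01] 0.05124688498065538
[[436. 436.]
 [503. 129.]
 [330. 437.]
 [352. 133.]]
```

View pics/w4.png

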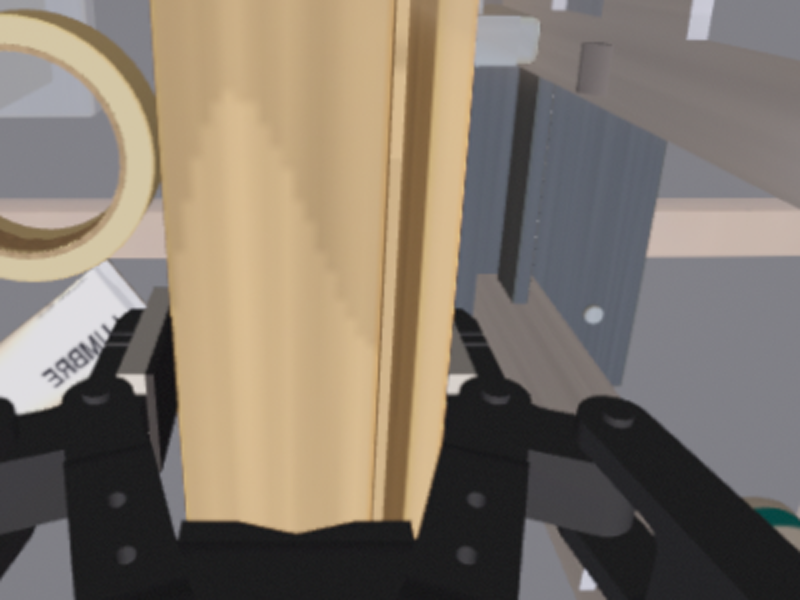

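The crop shows the ledge held in the fingers, with the left claw just in view at (510,40). I'll crop higher to compare the claw with its slot.

```bash
python3 - <<'E'
from h import *
import pickle
im,m=pickle.load(open('pre.pkl','rb'))
c=im[60:240,320:560]; cv2.imwrite('pics/w5.png',cv2.resize(c,(800,600),interpolation=cv2.INTER_CUBIC))
E
```

```text
(no output)
```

View pics/w5.png

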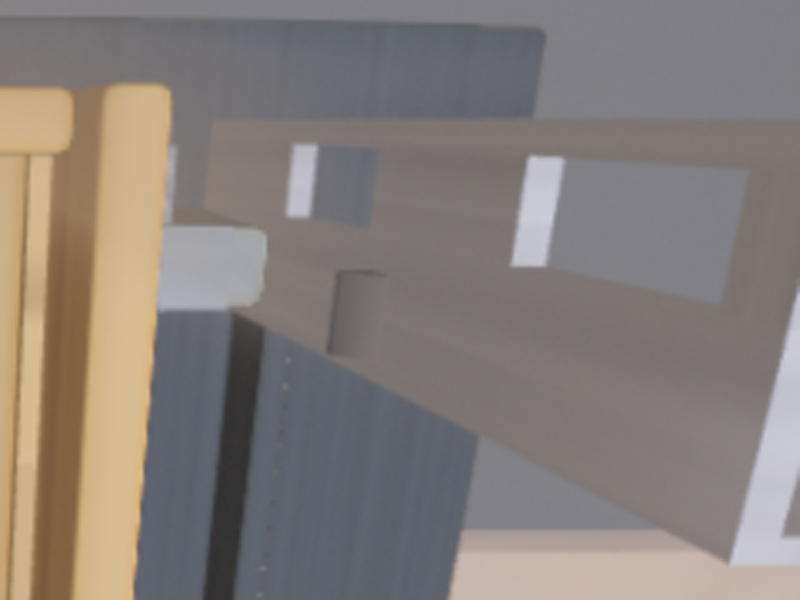

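The left slot's bottom edge (z=125) has front corners at (527,155) and (512,266). The claw's top face spans rows 228 to 306 at about column 235.

```bash
python3 - <<'E'
from h import *
import pickle
im,m=pickle.load(open('pre.pkl','rb'))
f=lambda u,z:np.round(back(m,np.array(u)/3.3333+[320,60],z),4)
print('slot',f([(527,155),(512,266),(563,156),(547,266)],.125),'claw',f([(235,227),(232,306),(265,232),(258,303)],.155),'fence',f([(169,86),(135,600)],.156))
E
```

```text
slot [[0.5831 0.076  0.125 ]
 [0.5834 0.0638 0.125 ]
 [0.5872 0.076  0.125 ]
 [0.5876 0.0639 0.125 ]] claw [[0.5412 0.0704 0.155 ]
 [0.5416 0.0637 0.155 ]
 [0.5438 0.07   0.155 ]
 [0.5438 0.064  0.155 ]] fence [[0.5344 0.0816 0.156 ]
 [0.535  0.0365 0.156 ]]
```

>>> jog_arm([
  [50,0.003,0,0,0,0,0],
  [50,0.003,0.005,0,0,0,0],
  [50,0.003,0.012,0,0,0,0],
  [50,0.003,0.019,0,0,0,0],
  [50,0.003,0.026,0,0,0,0],
  [50,0.003,0.033,0,0,0,0],
  [50,0.003,0.038,0,0,0,0],
  [50,0.003,0.041,0,0,0,0],
  [50,0.003,0.044,0,0,0,0],
  [50,0.003,0.045,0,0,0,0],
])

```text
time_s: 8.4
tcp_pos: [0.5527, -0.0015, 0.1088]
tool_rot: [180.0, 0.0, 89.9]
wrist_force: [-0.1, -1.3, -2.0]
opening: 0.0515
finger_force: 52.9
```

>>> jog_arm([
  [50,0,0.001,0,0,0,0],
  [50,0,0.001,0,0,0,0],
  [50,0,0.002,0,0,0,0],
  [50,0,0.002,0,0,0,0],
  [50,0,0.003,0,0,0,0],
  [50,0,0.003,0,0,0,0],
  [50,0,0.004,0,0,0,0],
  [50,0,0.004,0,0,0,0],
  [50,0,0.004,0,0,0,0],
  [50,0,0.004,0,0,0,0],
])

```text
time_s: 9.4
tcp_pos: [0.5551, -0.0015, 0.1084]
tool_rot: [-179.9, -0.0, 89.9]
wrist_force: [-5.1, 0.8, -0.6]
opening: 0.0514
finger_force: 51.9
```

>>> jog_arm([
  [50,0,0,0.001,0,0,0],
  [50,0,0,0.002,0,0,0],
  [50,0,0,0.003,0,0,0],
  [50,0,0,0.004,0,0,0],
  [50,0,0,0.005,0,0,0],
  [50,0,0,0.006,0,0,0],
  [50,0,0,0.007,0,0,0],
  [50,0,0,0.008,0,0,0],
  [50,0,0,0.008,0,0,0],
  [50,0,0,0.008,0,0,0],
])

```text
time_s: 10.4
tcp_pos: [0.5551, -0.0019, 0.1004]
tool_rot: [-179.9, 0.0, 89.9]
wrist_force: [-4.9, -0.6, -1.6]
opening: 0.0507
finger_force: 52.0
```

>>> jog_arm([
  [50,0,0,0.001,0,0,0],
  [50,0,0,0.001,0,0,0],
  [50,0,0,0.002,0,0,0],
  [50,0,0,0.002,0,0,0],
  [50,0,0,0.003,0,0,0],
  [50,0,0,0.003,0,0,0],
  [50,0,0,0.004,0,0,0],
  [50,0,0,0.004,0,0,0],
  [50,0,0,0.004,0,0,0],
  [50,0,0,0.004,0,0,0],
])

```text
time_s: 11.4
tcp_pos: [0.555, -0.002, 0.0977]
tool_rot: [-179.9, -0.0, 89.9]
wrist_force: [-8.6, -0.1, 9.2]
opening: 0.0515
finger_force: 52.3
```

>>> jog_arm([
  [70,0,0,0,0,0,0],
  [85,0,0,0,0,0,0],
  [85,0,0,0,0,0,0],
  [85,0,0,0,0,0,0],
  [85,0,0,-0.01,0,0,0],
  [85,0,0,-0.03,0,0,0],
  [85,0,0,-0.06,0,0,0],
  [85,0,0,-0.09,0,0,0],
  [50,0,0,-0.1,0,0,0],
  [0,0,0,-0.1,0,0,0],
])

```text
time_s: 12.4
tcp_pos: [0.5576, -0.0015, 0.1986]
tool_rot: [179.7, -0.0, 90.0]
wrist_force: [0.4, -0.1, -0.7]
opening: 0.0448
finger_force: 0.0
```

>>> jog_arm([
  [0,0,0.002,0,0,0,0],
  [0,0,0.002,0,0,0,0],
  [0,0,0.002,0,0,0,0],
  [0,0,0.002,0,0,0,0],
  [0,0,0.002,0,0,0,0],
  [0,0,0.002,0,0,0,0],
  [0,0,0.002,0,0,0,0],
  [0,0,0.002,0,0,0,0],
  [0,0,0.002,0,0,0,0],
  [0,0,0.002,0,0,0,0],
])

```text
time_s: 13.4
tcp_pos: [0.5584, -0.0015, 0.1969]
tool_rot: [180.0, 0.0, 89.9]
wrist_force: [-0.4, 0.1, 0.6]
opening: 0.0003
finger_force: 0.0
```

```bash
python3 - <<'E'
from h import *
import pickle
im,m=snap('wrist'); pickle.dump((im,m),open('rel.pkl','wb'))
o=monitor.get_obs();print(o['tcp_pos'],o['tool_rot'],o['opening'],o['wrist_force'])
c=im[60:420,80:560]; cv2.imwrite('pics/w6.png',cv2.resize(c,(800,600),interpolation=cv2.INTER_CUBIC))
E
```

```text
[ 0.55844726 -0.00147576  0.19686965] [1.79960920e+02 5.19806626e-03 8.99463175e+01] 8.200707246534375e-05 [0.66431341 0.30710584 0.19108558]
```

View pics/w6.png

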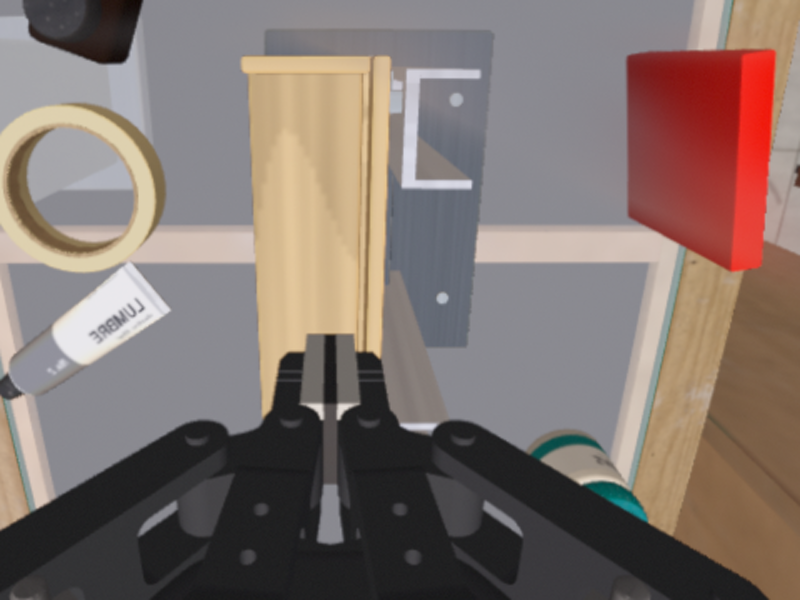

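The ledge hangs, with the left claw through its slot at (395,95), and the shut fingers are over its top clear of the fence. Next I press down.

>>> jog_arm([
  [0,0,0.001,0.02,0,0,0],
  [0,0,0.001,0.045,0,0,0],
  [0,0,0.001,0.06,0,0,0],
  [0,0,0.001,0.068,0,0,0],
  [0,0,0.001,0.072,0,0,0],
  [0,0,0.001,0.074,0,0,0],
  [0,0,0.001,0.076,0,0,0],
  [0,0,0.001,0.078,0,0,0],
  [0,0,0.001,0.08,0,0,0],
  [0,0,0.001,0.08,0,0,0],
])

```text
time_s: 14.45
tcp_pos: [0.5598, -0.0016, 0.1177]
tool_rot: [179.9, -0.0, 89.9]
wrist_force: [-1.9, -0.6, 5.8]
opening: -0.0002
finger_force: 5.1
```

>>> jog_arm([
  [0,0,0,0.001,0,0,0],
  [0,0,0,0.002,0,0,0],
  [0,0,0,0.003,0,0,0],
  [0,0,0,0.004,0,0,0],
  [0,0,0,0.005,0,0,0],
  [0,0,0,0.006,0,0,0],
  [0,0,0,0.007,0,0,0],
  [0,0,0,0.008,0,0,0],
  [0,0,0,0.008,0,0,0],
  [0,0,0,0.008,0,0,0],
])

```text
time_s: 15.45
tcp_pos: [0.5593, -0.0015, 0.1093]
tool_rot: [180.0, -0.0, 89.9]
wrist_force: [-2.5, 0.1, 5.8]
opening: 0.0002
finger_force: 2.9
```

>>> jog_arm([
  [0,0,0,0.001,0,0,0],
  [0,0,0,0.002,0,0,0],
  [0,0,0,0.003,0,0,0],
  [0,0,0,0.004,0,0,0],
  [0,0,0,0.005,0,0,0],
  [0,0,0,0.006,0,0,0],
  [0,0,0,0.007,0,0,0],
  [0,0,0,0.007,0,0,0],
  [0,0,0,0.007,0,0,0],
  [0,0,0,0.007,0,0,0],
])

```text
time_s: 16.45
tcp_pos: [0.5595, -0.0015, 0.1085]
tool_rot: [-180.0, -0.3, 89.9]
wrist_force: [-18.4, 1.4, 52.5]
opening: 0.0002
finger_force: 27.2
```

>>> jog_arm([
  [0,0,0,-0.04,0,0,0],
  [0,0,0,-0.09,0,0,0],
  [0,0,-0.01,-0.13,0,0,0],
  [20,0.04,-0.03,-0.14,0,0,-0.1],
  [50,0.085,-0.05,-0.14,0,0,-0.25],
  [50,0.13,-0.07,-0.14,0,0,-0.25],
  [50,0.18,-0.09,-0.14,0,0,-0.25],
  [50,0.225,-0.0955,-0.13,0,0,-0.25],
  [50,0.27,-0.0955,-0.12,0,0,-0.25],
  [50,0.31,-0.0955,-0.11,0,0,-0.25],
])

```text
time_s: 17.45
tcp_pos: [0.4633, 0.3113, 0.2114]
tool_rot: [180.0, -0.0, 104.4]
wrist_force: [0.1, -0.6, 0.1]
opening: 0.0426
finger_force: 0.0
```

```bash
python3 - <<'E'
from h import *
o=monitor.get_obs();print(o['tcp_pos'],o['tool_rot'],o['opening'])
print(rel([.4641,.3207,.20],[180,0,104.4]))
E
```

```text
[0.46331834 0.31128701 0.21142704] [ 1.79953477e+02 -3.98985461e-02  1.04379488e+02] 0.0426004313135462
(array([0.0089, 0.0031, 0.0114]), array([ 0.0008, -0.0007, -0.0004]))
```

>>> jog_arm([
  [50,0.009,0.003,0.0,0,0,0],
  [50,0.009,0.003,0.02,0,0,0],
  [50,0.009,0.003,0.045,0,0,0],
  [50,0.009,0.003,0.07,0,0,0],
  [50,0.009,0.003,0.09,0,0,0],
  [50,0.009,0.003,0.105,0,0,0],
  [50,0.009,0.003,0.117,0,0,0],
  [50,0.009,0.003,0.125,0,0,0],
  [50,0.009,0.003,0.125,0,0,0],
  [50,0.009,0.003,0.125,0,0,0],
])

```text
time_s: 18.45
tcp_pos: [0.4654, 0.3181, 0.0872]
tool_rot: [179.9, 0.0, 104.3]
wrist_force: [0.4, -0.0, -0.3]
opening: 0.043
finger_force: 0.0
```

>>> jog_arm([
  [30,0,0,0,0,0,0],
  [22,0,0,0,0,0,0],
  [16,0,0,0,0,0,0],
  [12,0,0,0,0,0,0],
  [12,0,0,0,0,0,0],
  [12,0,0,0,0,0,0],
  [12,0,0,0,0,0,0],
  [12,0,0,0,0,0,0],
  [12,0,0,0,0,0,0],
  [12,0,0,0,0,0,0],
], newtons=25)

```text
time_s: 19.45
tcp_pos: [0.465, 0.3182, 0.0874]
tool_rot: [180.0, -0.0, 104.3]
wrist_force: [-1.7, -0.9, 6.2]
opening: 0.0154
finger_force: 25.9
```

>>> jog_arm([
  [12,0,0,-0.03,0,0,0],
  [12,0,0,-0.07,0,0,0],
  [12,0,0,-0.115,0,0,0],
  [12,-0.03,0,-0.13,0,0,0.06],
  [12,-0.075,0.0,-0.13,0,0,0.12],
  [12,-0.12,0.0,-0.13,0,0,0.18],
  [12,-0.165,0.0,-0.13,0,0,0.25],
  [12,-0.21,0.003,-0.13,0,0,0.25],
  [12,-0.255,0.006,-0.13,0,0,0.25],
  [12,-0.295,0.0087,-0.13,0,0,0.25],
])

```text
time_s: 20.45
tcp_pos: [0.5464, 0.0319, 0.2169]
tool_rot: [179.9, 0.0, 89.9]
wrist_force: [-0.2, 0.2, -0.9]
opening: 0.0156
finger_force: 24.8
```

```bash
python3 - <<'E'
from h import *
o=monitor.get_obs();print(o['tcp_pos'],o['tool_rot'],o['opening'])
print(rel([.552,.012,.20],[180,0,90]))
E
```

```text
[0.54639583 0.03186269 0.21687855] [1.79918827e+02 1.81976463e-02 8.98769742e+01] 0.01560131443233649
(array([-0.0198,  0.0056,  0.0169]), array([ 0.0014,  0.0003, -0.0021]))
```

>>> jog_arm([
  [12,-0.02,0.006,0.0,0,0,0],
  [12,-0.02,0.006,0.005,0,0,0],
  [12,-0.02,0.006,0.01,0,0,0],
  [12,-0.02,0.006,0.015,0,0,0],
  [12,-0.02,0.006,0.019,0,0,0],
  [12,-0.02,0.006,0.022,0,0,0],
  [12,-0.02,0.006,0.025,0,0,0],
  [12,-0.02,0.006,0.027,0,0,0],
  [12,-0.02,0.006,0.027,0,0,0],
  [12,-0.02,0.006,0.027,0,0,0],
])

```text
time_s: 21.45
tcp_pos: [0.5521, 0.0143, 0.1899]
tool_rot: [179.9, 0.0, 89.9]
wrist_force: [0.5, -0.4, -1.2]
opening: 0.0152
finger_force: 24.8
```

>>> jog_arm([
  [12,0,0,0.0005,0,0,0],
  [12,0,0,0.001,0,0,0],
  [12,0,0,0.0015,0,0,0],
  [12,0,0,0.002,0,0,0],
  [12,0,0,0.0025,0,0,0],
  [12,0,0,0.003,0,0,0],
  [12,0,0,0.003,0,0,0],
  [12,0,0,0.003,0,0,0],
  [12,0,0,0.003,0,0,0],
  [12,0,0,0.003,0,0,0],
])

```text
time_s: 22.45
tcp_pos: [0.5521, 0.0143, 0.1868]
tool_rot: [180.0, 0.0, 89.9]
wrist_force: [-1.1, -0.0, -0.3]
opening: 0.0156
finger_force: 24.8
```

>>> jog_arm([
  [12,0,0,0.0005,0,0,0],
  [12,0,0,0.001,0,0,0],
  [12,0,0,0.0015,0,0,0],
  [12,0,0,0.0015,0,0,0],
  [12,0,0,0.002,0,0,0],
  [12,0,0,0.002,0,0,0],
  [12,0,0,0.002,0,0,0],
  [12,0,0,0.002,0,0,0],
  [12,0,0,0.002,0,0,0],
  [12,0,0,0.002,0,0,0],
])

```text
time_s: 23.45
tcp_pos: [0.5524, 0.0143, 0.1864]
tool_rot: [179.9, -0.1, 89.9]
wrist_force: [-3.4, -0.3, 10.0]
opening: 0.0156
finger_force: 26.7
```

>>> jog_arm([
  [12,0,0.0,-0.0015,0,0,0],
  [12,0,0.003,-0.0015,0,0,0],
  [12,0,0.006,-0.0015,0,0,0],
  [12,0,0.009,-0.0015,0,0,0],
  [12,0,0.011,-0.0015,0,0,0],
  [12,0,0.013,-0.0015,0,0,0],
  [12,0,0.014,-0.0015,0,0,0],
  [12,0,0.015,-0.0015,0,0,0],
  [12,0,0.016,-0.0015,0,0,0],
  [12,0,0.016,-0.0015,0,0,0],
])

```text
time_s: 24.45
tcp_pos: [0.5668, 0.0141, 0.187]
tool_rot: [-179.8, -0.0, 89.9]
wrist_force: [-5.8, 0.3, 10.3]
opening: 0.0158
finger_force: 28.1
```

>>> jog_arm([
  [12,0.003,0,0,0,0,0],
  [12,0.006,0,0,0,0,0],
  [12,0.008,0,0,0,0,0],
  [12,0.009,0,0,0,0,0],
  [12,0.01,0,0,0,0,0],
  [12,0.011,0,0,0,0,0],
  [12,0.012,0,0,0,0,0],
  [12,0.012,0,0,0,0,0],
  [12,0.012,0,0,0,0,0],
  [12,0.012,0,0,0,0,0],
])

```text
time_s: 25.45
tcp_pos: [0.5669, 0.021, 0.1873]
tool_rot: [-179.9, 0.3, 89.8]
wrist_force: [-6.3, -7.9, 10.9]
opening: 0.0155
finger_force: 27.5
```

>>> jog_arm([
  [12,0,0,-0.001,0,0,0],
  [12,0,0,-0.002,0,0,0],
  [12,0,-0.001,-0.002,0,0,0],
  [12,0,-0.001,-0.002,0,0,0],
  [12,0,-0.001,-0.002,0,0,0],
  [12,0,-0.001,-0.002,0,0,0],
  [12,0,-0.001,-0.002,0,0,0],
  [12,0,-0.001,-0.002,0,0,0],
  [12,0,-0.001,-0.002,0,0,0],
  [12,0,-0.001,-0.002,0,0,0],
])

```text
time_s: 26.45
tcp_pos: [0.567, 0.0264, 0.1883]
tool_rot: [180.0, -0.0, 89.9]
wrist_force: [-0.9, -1.0, -2.2]
opening: 0.0157
finger_force: 24.8
```

>>> jog_arm([
  [12,0.001,0,0,0,0,0],
  [12,0.001,0,0,0,0,0],
  [12,0.002,0,0,0,0,0],
  [12,0.002,0,0,0,0,0],
  [12,0.003,0,0,0,0,0],
  [12,0.003,0,0,0,0,0],
  [12,0.004,0,0,0,0,0],
  [12,0.004,0,0,0,0,0],
  [12,0.004,0,0,0,0,0],
  [12,0.004,0,0,0,0,0],
])

```text
time_s: 27.45
tcp_pos: [0.567, 0.0293, 0.1885]
tool_rot: [180.0, 0.1, 89.9]
wrist_force: [-1.8, -4.0, 0.7]
opening: 0.0154
finger_force: 25.1
```

```bash
python3 - <<'E'
from h import *
im,m=snap('wrist'); t,mt=snap('side')
import pickle; pickle.dump((im,m,t,mt),open('place.pkl','wb'))
o=monitor.get_obs();print(o['tcp_pos'],o['tool_rot'],o['wrist_force'])
print(proj(m,[[.577,.079,.21],[.577,.085,.12],[.561,.079,.21]]).round(),proj(mt,[[.577,.079,.11],[.577,.029,.21]]).round())
a=cv2.resize(im[0:300,180:420],(480,600),interpolation=cv2.INTER_CUBIC)
p=proj(mt,[[.577,.079,.16]])[0].astype(int)
b=t[p[1]-60:p[1]+60,p[0]-32:p[0]+32]; b=cv2.resize(b,(320,600),interpolation=cv2.INTER_CUBIC)
cv2.imwrite('pics/w7.png',np.hstack([a,b]))
E
```

```text
[0.56698213 0.02933062 0.18846782] [1.79974192e+02 6.85507731e-02 8.99055414e+01] [-2.86832827 -3.79436498  1.41252366]
[[299. 191.]
 [291. 143.]
 [257. 191.]] [[276. 211.]
 [278. 176.]]
```

View pics/w7.png

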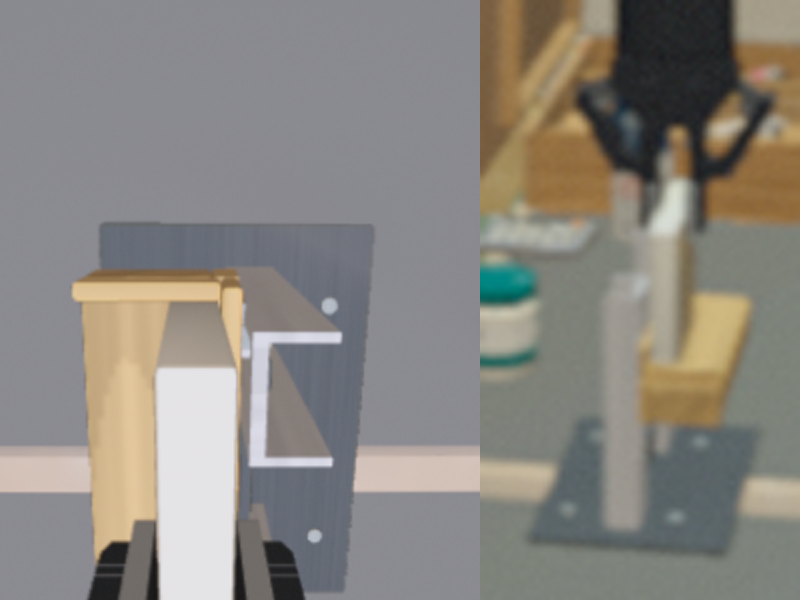

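The canvas sits against the cheek (cheek edge about row 298, canvas foot about row 300) and along the fence, with the plain side to the rear. I'll seat it with a light preload and then release.

>>> jog_arm([
  [12,0.0005,0.001,0,0,0,0],
  [12,0.001,0.002,0,0,0,0],
  [12,0.001,0.002,0.001,0,0,0],
  [12,0.001,0.002,0.0015,0,0,0],
  [12,0.001,0.002,0.002,0,0,0],
  [12,0.001,0.002,0.002,0,0,0],
  [12,0.001,0.002,0.002,0,0,0],
  [12,0.001,0.002,0.002,0,0,0],
  [12,0.001,0.002,0.002,0,0,0],
  [12,0.001,0.002,0.002,0,0,0],
])

```text
time_s: 28.55
tcp_pos: [0.5681, 0.0295, 0.1878]
tool_rot: [-179.9, 0.0, 89.9]
wrist_force: [-7.3, -6.0, 12.6]
opening: 0.0155
finger_force: 26.9
```

>>> jog_arm([
  [16,0,0,0,0,0,0],
  [20,0,0,0,0,0,0],
  [26,0,0,0,0,0,0],
  [34,0,0,0,0,0,0],
  [40,0,0,0,0,0,0],
  [40,0,0,0,0,0,0],
  [40,0,0,-0.01,0,0,0],
  [40,0,0,-0.03,0,0,0],
  [40,0,0,-0.06,0,0,0],
  [40,0,0,-0.08,0,0,0],
])

```text
time_s: 29.55
tcp_pos: [0.5698, 0.0311, 0.2689]
tool_rot: [179.8, -0.0, 89.9]
wrist_force: [0.1, -0.1, 0.2]
opening: 0.0343
finger_force: 0.0
```

```bash
python3 - <<'E'
from h import *
im,m=snap('wrist'); im,m=snap('wrist'); t,mt=snap('side')
import pickle; pickle.dump((im,m,t,mt),open('after.pkl','wb'))
o=monitor.get_obs();print(o['tcp_pos'],o['tool_rot'],o['wrist_force'])
q=proj(m,[[.577,.079,.21],[.577,-.021,.21],[.561,.079,.21],[.561,-.021,.21],[.583,.085,.136],[.583,-.085,.136]]).round();print(q)
a=cv2.resize(im[90:390,170:410],(480,600),interpolation=cv2.INTER_CUBIC)
p=proj(mt,[[.577,.079,.16]])[0].astype(int)
b=t[p[1]-60:p[1]+60,p[0]-32:p[0]+32]; b=cv2.resize(b,(320,600),interpolation=cv2.INTER_CUBIC)
cv2.imwrite('pics/w8.png',np.hstack([a,b]))
E
```

```text
[0.56993066 0.03123536 0.26803141] [ 1.79764838e+02 -4.82370218e-02  8.99415702e+01] [-0.36128014 -0.47151865 -0.71482353]
[[283. 158.]
 [282. 299.]
 [256. 158.]
 [260. 299.]
 [288. 135.]
 [286. 312.]]
```

View pics/w8.png

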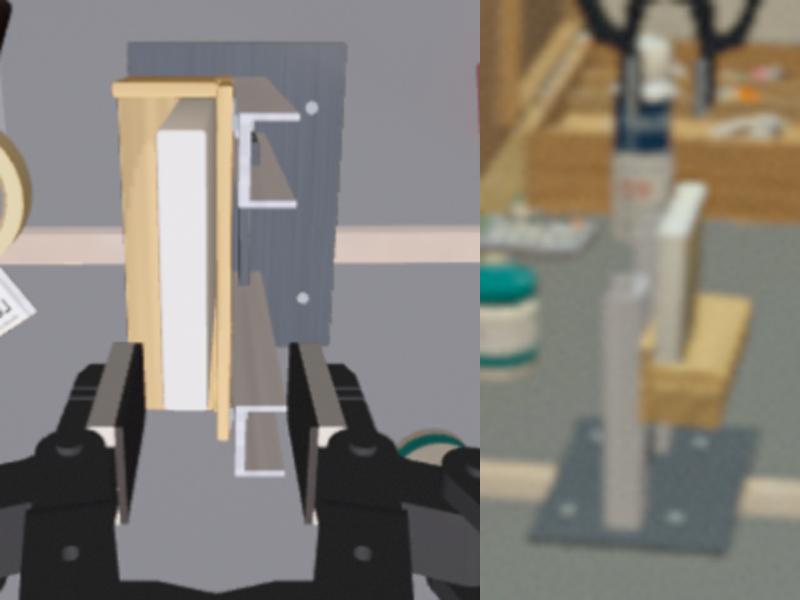

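The canvas stands at the cheek, but its back edge looks a few mm off the fence: top rear edge at (211,130) to (208,408), fence front edge near column 218. I'll measure that.

```bash
python3 - <<'E'
from h import *
import pickle
im,m,t,mt=pickle.load(open('after.pkl','rb'))
f=lambda u,z:back(m,np.array(u)/2+[170,90],z).round(4).tolist()
print('top FL RL FR RR',f([(159,129),(211,130),(163,408),(208,408)],.21));print('foot L F,R',f([(177,99),(214,99)],.11));print('fence top front/rear L, R',f([(217,83),(232,83),(217,438),(229,438)],.136)); print('cheek inner',f([(190,96)],.124))
im0,m0,*_=pickle.load(open('place.pkl','rb'))
g=lambda u,z:back(m0,np.array(u)/2+[180,0],z).round(4).tolist()
print('before: top',g([(158,369),(236,369)],.21),'fence',g([(222,290),(241,290)],.136))
# edges by gradient
for r in (160,200,240,280):
    G=im[r].astype(int); print(r,[ (c,G[c].tolist()) for c in range(270,292,1)] if r==200 else '')
E
```

```text
top FL RL FR RR [[0.5568, 0.081, 0.21], [0.5727, 0.0806, 0.21], [0.5554, -0.0171, 0.21], [0.5712, -0.0172, 0.21]]
foot L F,R [[0.5577, 0.0784, 0.11], [0.5742, 0.0783, 0.11]]
fence top front/rear L, R [[0.5753, 0.0878, 0.136], [0.5814, 0.0878, 0.136], [0.5752, -0.0816, 0.136], [0.581, -0.0817, 0.136]]
cheek inner [[0.5639, 0.0812, 0.124]]
before: top [[0.5619, 0.0816, 0.21], [0.5764, 0.0816, 0.21]] fence [[0.5766, 0.0862, 0.136], [0.5821, 0.0862, 0.136]]
160 
200 [(270, [233, 231, 232]), (271, [232, 230, 231]), (272, [219, 219, 222]), (273, [172, 177, 185]), (274, [133, 144, 154]), (275, [123, 134, 145]), (276, [116, 126, 137]), (277, [112, 126, 139]), (278, [124, 160, 187]), (279, [139, 188, 215]), (280, [152, 196, 225]), (281, [158, 200, 229]), (282, [159, 202, 230]), (283, [159, 202, 230]), (284, [148, 196, 226]), (285, [112, 148, 176]), (286, [113, 113, 119]), (287, [121, 110, 105]), (288, [120, 109, 104]), (289, [98, 91, 87]), (290, [117, 110, 103]), (291, [124, 113, 107])]
240 
280
```

>>> jog_arm([
  [40,0,-0.004,0.02,0,0,0],
  [40,0,-0.004,0.045,0,0,0],
  [40,0,-0.004,0.065,0,0,0],
  [40,0,-0.004,0.078,0,0,0],
  [40,0,-0.004,0.082,0,0,0],
  [40,0,-0.004,0.082,0,0,0],
  [30,0,-0.004,0.082,0,0,0],
  [25,0,-0.004,0.082,0,0,0],
  [22,0,-0.004,0.082,0,0,0],
  [20,0,-0.004,0.082,0,0,0],
], newtons=20)

```text
time_s: 30.7
tcp_pos: [0.5653, 0.0313, 0.1848]
tool_rot: [179.9, -0.0, 89.9]
wrist_force: [-0.4, 0.1, 0.1]
opening: 0.0171
finger_force: 0.0
```

>>> jog_arm([
  [18,0,0,0,0,0,0],
  [16,0,0,0,0,0,0],
  [14,0,0,0,0,0,0],
  [12,0,0,0,0,0,0],
  [12,0,0,0,0,0,0],
  [12,0,0,0,0,0,0],
  [12,0,0,0,0,0,0],
  [12,0,0,0,0,0,0],
  [12,0,0,0,0,0,0],
  [12,0,0,0,0,0,0],
])

```text
time_s: 31.7
tcp_pos: [0.5653, 0.0313, 0.1847]
tool_rot: [179.9, -0.0, 89.9]
wrist_force: [-1.1, 0.1, 5.0]
opening: 0.0157
finger_force: 21.4
```

>>> jog_arm([
  [12,0,0,-0.001,0,0,0],
  [12,0,0,-0.001,0,0,0],
  [12,0,0.001,-0.001,0,0,0],
  [12,0,0.001,-0.001,0,0,0],
  [12,0,0.0015,-0.001,0,0,0],
  [12,0,0.002,-0.001,0,0,0],
  [12,0,0.0025,-0.001,0,0,0],
  [12,0,0.003,-0.001,0,0,0],
  [12,0,0.003,-0.001,0,0,0],
  [12,0,0.003,-0.001,0,0,0],
])

```text
time_s: 32.7
tcp_pos: [0.5675, 0.0312, 0.1852]
tool_rot: [-180.0, 0.0, 89.9]
wrist_force: [-4.3, -0.9, 2.1]
opening: 0.0156
finger_force: 21.2
```

>>> jog_arm([
  [12,0.001,0,0,0,0,0],
  [12,0.001,0,0,0,0,0],
  [12,0.001,0.0005,0,0,0,0],
  [12,0.001,0.001,0,0,0,0],
  [12,0.001,0.001,0,0,0,0],
  [12,0.001,0.001,0,0,0,0],
  [12,0.001,0.001,0,0,0,0],
  [12,0.001,0.001,0,0,0,0],
  [12,0.001,0.001,0,0,0,0],
  [12,0.001,0.001,0,0,0,0],
])

```text
time_s: 33.7
tcp_pos: [0.5678, 0.0314, 0.1852]
tool_rot: [-179.9, 0.1, 89.9]
wrist_force: [-6.8, -2.1, 4.5]
opening: 0.0156
finger_force: 21.7
```

>>> jog_arm([
  [12,0.001,0,-0.0005,0,0,0],
  [12,0.0015,0,-0.0005,0,0,0],
  [12,0.0015,0,-0.0005,0,0,0],
  [12,0.0015,0,-0.0005,0,0,0],
  [12,0.0,-0.0005,-0.0005,0,0,0],
  [12,-0.0005,-0.001,-0.0005,0,0,0],
  [12,-0.0005,-0.0015,-0.0005,0,0,0],
  [12,-0.0005,-0.0015,-0.0005,0,0,0],
  [12,-0.0005,-0.0015,-0.0005,0,0,0],
  [12,-0.0005,-0.0015,-0.0005,0,0,0],
])

```text
time_s: 34.7
tcp_pos: [0.5675, 0.0316, 0.1856]
tool_rot: [180.0, 0.0, 89.9]
wrist_force: [-3.4, -1.9, -3.4]
opening: 0.0154
finger_force: 20.4
```

>>> jog_arm([
  [16,0,0,0,0,0,0],
  [18,0,0,0,0,0,0],
  [19,0,0,0,0,0,0],
  [20,0,0,0,0,0,0],
  [21,0,0,0,0,0,0],
  [22,0,0,0,0,0,0],
  [24,0,0,0,0,0,0],
  [26,0,0,0,0,0,0],
  [28,0,0,0,0,0,0],
  [30,0,0,0,0,0,0],
])

```text
time_s: 35.7
tcp_pos: [0.5676, 0.0318, 0.1859]
tool_rot: [180.0, 0.0, 89.9]
wrist_force: [-0.3, -0.2, 0.5]
opening: 0.0255
finger_force: 0.0
```

>>> jog_arm([
  [36,0,0,0,0,0,0],
  [40,0,0,0,0,0,0],
  [40,0,0,-0.01,0,0,0],
  [40,0,0,-0.03,0,0,0],
  [40,0,0,-0.05,0,0,0],
  [40,0,0,-0.075,0,0,0],
  [40,0,0,-0.083,0,0,0],
  [40,0,0,-0.083,0,0,0],
  [40,0,0,-0.083,0,0,0],
  [40,0,0,-0.083,0,0,0],
])

```text
time_s: 36.7
tcp_pos: [0.5668, 0.0319, 0.2676]
tool_rot: [-179.9, 0.0, 89.9]
wrist_force: [-0.1, 0.3, -0.6]
opening: 0.0338
finger_force: 0.0
```

```bash
cat > meas.py <<'E'
from h import *
import pickle,sys
def edges(im,m,tag):
    g=im.astype(float).mean(2)
    print(tag,'fence/canvas per row: canvas front,back x(z=.21); fence front,rear x(z=.136)')
    for r in (170,195,220,245):
        s=cv2.GaussianBlur(g,(1,5),0)[r]; d=np.diff(s)
        i0=244+np.argmax(d[244:262]); i1=266+np.argmin(d[266:284])
        w=slice(i1+2,i1+12); bl=im[r,:,2].astype(float)-im[r,:,0]; db=np.diff(cv2.GaussianBlur(bl[None],(3,1),0)[0])
        f0=i1+1+np.argmax(db[i1+1:i1+10]); f1=f0+2+np.argmin(db[f0+2:f0+12])
        sub=lambda a,i:i+.5+((a[i+1]-a[i-1])/(2*(2*a[i]-a[i-1]-a[i+1])+1e-9))
        x=lambda c,z:back(m,[(c,r)],z)[0,0].round(4)
        print(r,x(sub(d,i0),.21),x(sub(d,i1),.21),x(sub(db,f0),.136),x(sub(db,f1),.136))
E
python3 - <<'E'
from meas import *
a=pickle.load(open('after.pkl','rb')); edges(a[0],a[1],'after1')
im,m=snap('wrist'); im,m=snap('wrist'); pickle.dump((im,m),open('after2.pkl','wb')); edges(im,m,'after2')
print(monitor.get_obs()['tcp_pos'])
E
```

```text
after1 fence/canvas per row: canvas front,back x(z=.21); fence front,rear x(z=.136)
170 0.556 0.5708 0.5745 0.5815
195 0.5557 0.5708 0.5744 0.5815
220 0.5557 0.5708 0.5744 0.5814
245 0.5558 0.5707 0.5737 0.5814
after2 fence/canvas per row: canvas front,back x(z=.21); fence front,rear x(z=.136)
170 0.5558 0.571 0.5739 0.5814
195 0.5557 0.5709 0.5741 0.5816
220 0.5558 0.5708 0.5739 0.5813
245 0.5556 0.5707 0.5735 0.5814
[0.56696127 0.03179479 0.26775252]
```

```bash
python3 - <<'E'
from h import *
import pickle
im,m,t0,mt=pickle.load(open('place.pkl','rb')); t=pickle.load(open('after.pkl','rb'))[2]
t2,mt=snap('side')
for a in (0,1,2,3):
    s=np.sin(np.radians(a)); c=np.cos(np.radians(a))
    P=[[.561-s*h,.079,.110+c*h] for h in (.02,.04,.06,.08)]; print(a,proj(mt,P).round(1).tolist())
def edge(t,y,name):
    g=cv2.GaussianBlur(t,(3,3),0).astype(float)
    out=[]
    for r in y:
        l=np.abs(np.diff(g[r,272:295],axis=0)).sum(1); i=6+np.argmax(l[6:20]); 
        out.append((r,round(272+i+.5+(l[i+1]-l[i-1])/(2*(2*l[i]-l[i-1]-l[i+1])+1e-9),2),g[r,272+i-1:272+i+3].mean(1).round().tolist()))
    print(name,out)
rows=range(180,208,3)
edge(t0,rows,'grip');edge(t,rows,'after1');edge(t2,rows,'after2')
p=proj(mt,[[.577,.079,.16]])[0].astype(int);print('crop origin',p-[32,60])
E
```

```text
0 [[280.8, 205.0], [280.9, 199.1], [281.0, 193.0], [281.0, 187.0]]
1 [[280.9, 205.1], [281.1, 199.1], [281.3, 193.1], [281.5, 187.0]]
2 [[281.1, 205.1], [281.3, 199.1], [281.6, 193.1], [281.9, 187.0]]
3 [[281.2, 205.1], [281.6, 199.1], [282.0, 193.1], [282.4, 187.1]]
grip [(180, np.float64(282.69), [201.0, 179.0, 146.0, 118.0]), (183, np.float64(282.11), [162.0, 143.0, 122.0, 112.0]), (186, np.float64(282.18), [158.0, 138.0, 117.0, 105.0]), (189, np.float64(281.97), [166.0, 155.0, 135.0, 114.0]), (192, np.float64(281.81), [164.0, 153.0, 132.0, 113.0]), (195, np.float64(285.32), [112.0, 129.0, 149.0, 162.0]), (198, np.float64(285.32), [115.0, 132.0, 152.0, 165.0]), (201, np.float64(284.76), [119.0, 127.0, 146.0, 162.0]), (204, np.float64(284.1), [134.0, 147.0, 161.0, 169.0]), (207, np.float64(292.44), [163.0, 156.0, 141.0, 123.0])]
after1 [(180, np.float64(284.59), [201.0, 178.0, 144.0, 118.0]), (183, np.float64(283.84), [172.0, 158.0, 135.0, 113.0]), (186, np.float64(283.53), [166.0, 149.0, 125.0, 108.0]), (189, np.float64(283.43), [162.0, 144.0, 120.0, 104.0]), (192, np.float64(283.
[... 219 characters left out ...]
at64(284.68), [128.0, 135.0, 151.0, 164.0]), (207, np.float64(293.0), [164.0, 158.0, 145.0, 128.0])]
after2 [(180, np.float64(284.58), [201.0, 178.0, 144.0, 118.0]), (183, np.float64(283.79), [171.0, 157.0, 134.0, 113.0]), (186, np.float64(283.58), [166.0, 150.0, 125.0, 106.0]), (189, np.float64(283.45), [164.0, 146.0, 121.0, 104.0]), (192, np.float64(283.31), [159.0, 140.0, 116.0, 104.0]), (195, np.float64(282.92), [164.0, 154.0, 133.0, 114.0]), (198, np.float64(285.87), [111.0, 116.0, 138.0, 159.0]), (201, np.float64(285.63), [116.0, 127.0, 148.0, 163.0]), (204, np.float64(284.66), [131.0, 136.0, 152.0, 165.0]), (207, np.float64(293.44), [164.0, 158.0, 146.0, 129.0])]
crop origin [243 135]
```

```bash
python3 - <<'E'
from h import *
import pickle
im,m=pickle.load(open('after2.pkl','rb'))
# which column: canvas left face mid ; print vertical profile
for P in ([.565,.079,.21],[.565,.079,.124],[.565,.085,.124],[.577,.085,.136],[.577,-.085,.136],[.565,-.021,.21],[.565,.079,.11]): print(P,proj(m,[P]).round(2))
for c in (270,273):
    print(c,[(r,im[r,c].tolist()) for r in range(126,160)])
c=264;print([(r,im[r,c].tolist()) for r in range(290,300)])
c=281;print([(r,im[r,c].tolist()) for r in list(range(126,134))+list(range(303,314))])
E
```

```text
[0.565, 0.079, 0.21] [[271.69 160.09]]
[0.565, 0.079, 0.124] [[273.59 141.89]]
[0.565, 0.085, 0.124] [[273.56 134.69]]
[0.577, 0.085, 0.136] [[288.27 136.26]]
[0.577, -0.085, 0.136] [[286.67 314.89]]
[0.565, -0.021, 0.21] [[272.69 302.84]]
[0.565, 0.079, 0.11] [[273.8  139.88]]
270 [(126, [120, 109, 104]), (127, [119, 108, 105]), (128, [103, 105, 115]), (129, [78, 102, 127]), (130, [70, 104, 134]), (131, [77, 117, 147]), (132, [109, 157, 187]), (133, [136, 186, 214]), (134, [149, 194, 222]), (135, [155, 196, 224]), (136, [156, 198, 225]), (137, [156, 199, 227]), (138, [149, 196, 226]), (139, [124, 163, 191]), (140, [115, 130, 145]), (141, [121, 133, 144]), (142, [126, 138, 148]), (143, [128, 140, 150]), (144, [130, 142, 153]), (145, [132, 144, 155]), (146, [134, 146, 157]), (147, [137, 149, 160]), (148, [138, 151, 162]), (149, [139, 152, 163]), (150, [141, 154, 165]), (151, [142, 155, 166]), (152, [143, 157, 168]), (153, [144, 157, 169]), (154, [146, 159, 171]), (155, [147, 160, 171]), (156, [155, 168, 178]), (157, [189, 196, 203]), (158, [222, 221, 224]), (159, [231, 229, 231])]
273
[... 808 characters left out ...]
230])]
[(290, [232, 230, 231]), (291, [232, 230, 231]), (292, [232, 229, 231]), (293, [232, 230, 231]), (294, [232, 230, 231]), (295, [232, 229, 231]), (296, [232, 230, 231]), (297, [231, 229, 230]), (298, [224, 222, 223]), (299, [179, 174, 175])]
[(126, [123, 111, 106]), (127, [121, 111, 108]), (128, [104, 107, 116]), (129, [78, 102, 126]), (130, [71, 105, 134]), (131, [75, 114, 146]), (132, [99, 146, 177]), (133, [131, 180, 209]), (303, [148, 141, 141]), (304, [148, 141, 142]), (305, [148, 141, 141]), (306, [148, 141, 142]), (307, [148, 141, 141]), (308, [147, 141, 141]), (309, [148, 141, 141]), (310, [148, 141, 141]), (311, [148, 141, 141]), (312, [147, 140, 141]), (313, [148, 141, 141])]
```

```bash
python3 -c "
from bench import close_job; print(close_job())"
```

```text
the job is handed in; nothing more can be done
None
```

The ledge is hung and pressed down until it bottomed out, with no left-right tilt seen, so I take both sides as locked, though I didn't read the catches directly. The canvas stands in the corner of fence and cheek, painted side to the front, leaning about 2° forward (apparently with the ledge), and the job was handed in at about 37 s with nothing else on the counter knowingly touched.

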